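Shut the battery cover of a display router

ROBOT

A 6-joint arm with a two-finger parallel gripper is mounted at the origin on the work surface. World frame = base frame: x ahead of the robot, y to its left, z up, the work surface at z = 0. Lengths are in m, angles in rad, forces in N, time in s.
With the tool pointing down it reaches from about 0.425 to 0.95 m from the base axis. Payload 3.5 kg.
Tool frame: the origin (TCP) lies at the very end of the fingers, on their centre line; the grasp point (between the pads) lies 19 mm behind it; y points along the fingers, z is the direction in which the jaws open and shut, and the axes are right-handed (so a half turn about y gives the same grasp; the last joint's range is limited). The gripper opens to 85 mm and grips with 20 to 120 N. Pads are 22 mm wide; open, the fingers measure 114 mm over their backs; the gripper's body (76 mm by 85 mm) begins 54 mm behind the grasp point. The pads swing forward as they close: fully open they stand 13 mm farther back than shut.
Start: joints at [-1.355, 0.286, 1.577, -0, 1.279, -0.15], TCP at [0.241, -0.63, 0.231] pointing down, gripper open.
Joint ranges: [-2.77, 2.77], [-0.9, 2.22], [0.21, 2.48], [-1.53, 4.67], [0.24, 2.81], [-2.84, 2.84]. Speed limits (rad/s): [2.79, 2.79, 3.14, 3.14, 3.14, 3.14].

INTERFACE

Orientations are given as a unit quaternion [x, y, z, w].
In Python, from plant import ctrl, cams gives the robot as it stands.
- The arm moves only by the tool play_rows, never from a script. Its argument "steps" is a list of rows, each an object of numbers: "claw": the finger opening in cm, from 0 to 8.54; "tx", "ty", "tz": the shift along the tool's x, y, z in cm; "ax", "ay", "az": the turn, a rotation vector about the tool's x, y, z in degrees. A call has 1 to 12 rows; each row is the pose to reach, as a shift and turn from the pose commanded when the call began, along the tool's axes at that moment; what a row does not reach only later rows make up. A row lasts 1/12 s, in which the tool goes at most 41.7 mm and 7.16 degrees, less where a joint would pass 70% of its speed; a pose out of reach is approached as far as the arm can. A call with a gripper value outside its range is refused whole. The fingers move at their own pace and stop on an object; "grip_force" is the grip in N (left out, the last holds). Time passes only in rows, so rows that repeat a pose let the fingers close. It gives the time, the measured TCP pose, the force and the opening at its end, in the units of the state.
- ctrl.get_state(): the state, without advancing time (a new reading comes with each control period).
- cams.read_camera(name): name is "scene" or "side" or "wrist"; returns (picture, depth): 400x640x3 uint8, blue, green, red; 400x640 float32, m along the optical axis (not along the pixel's ray), 0 where there is no reading.
- cams.camera_model(name): a dict with "intrinsics" (3x3 intrinsics, pixels), "rvec" (rotation vector, rad) and "tvec" (3), from world to camera coordinates, as OpenCV has them; the wrist camera has in their place "tool_from_camera" (4x4, takes a point from camera to tool coordinates, whose origin is the TCP and whose axes are the tool frame's). Camera axes: x right, y down, z forward; pixel columns grow to the right and rows downward; lengths in m; the calibration is good to about 2 mm. The wrist camera is an equidistant fisheye: a pixel r from the principal point sees the ray r / f radians off the axis. A picture is of the moment at which its call begins: read the wrist's pose just before it. camera_model takes no time and is no camera call.
- ctrl.sign_off(): hands the job in, once; it reports no verdict.
The state is a dict: "time": time; "qpos": joint angles; "dq": joint speeds; "joint_efforts": joint torques, N m; "eef_pos": TCP position; "tcp_rot": TCP orientation; "contact_force": force on the tool from outside, world axes, zero at the start; "wrist_torque": the same for the moment, N m; "opening": opening from 0.0 (shut) to 1.0 (fully open).
Only numpy, scipy, OpenCV 4.12 (cv2) and the standard library are available. Lean on these libraries where they do the work, as an engineer would, in place of code of your own. Each camera call takes 0.05 s, during which the arm holds its last target.

TASK

The battery cover of the router stands open: fold it over flat above the battery, then push it away from its hinge (the thumb step is there for this) until its free edge is fully home beneath the retaining lip. Only touch and push with the fingertips, gently: the cover is thin and must not be squeezed or forced. The battery stays in its pocket, nothing is picked up, and the power adapter, tub and antenna beside the router are left alone.

Things in the scene. Friction and masses are not known exactly. Their poses are not given: they have to be found in the camera images.
- router: Cream router fixed to the dark shelf, 180 (x) x 230 (y) x 36 mm. Origin: centre of underside; z up, x from hinge side (nearer the robot) to lip side, y along the hinge; yaw up to 0.5 rad either way. Flat top at z = 36 mm with an open battery pocket: x -50 to 46, y -55 to 55 mm, floor at z = 12 mm.
- cover: White plate, 4 mm thick, 124 mm wide (y), 80 g. Origin: on the hinge line when tuck = 0, mid width and thickness; slides with the plate. x: hinge to free edge (at 120 mm), z: out of the outer face (up when flat, to the robot when open), flat at z = 2 mm but for the thumb step. Folding takes about 1 N at the edge, sliding 2 to 4 N; fingers pressing over 35 N in all count as squeezing or forcing.
- fold (a joint): angle of the cover about the hinge, rad: 0 folded flat on the router's top, about 1.57 upright, up to 2.15 leaning back toward the robot. A stiff friction hinge: it stays where it is left. Starts between 1.7 and 2.0.
- tuck (a joint): how far the cover is slid out along its x, away from the hinge, m: 0 in (starts 0 to 0.002), 0.016 fully out (end stop). About 2 N of friction; stays where left. Cover flat: at 0 its edge is 6 mm short of the lip's front, at 0.016 it is 10 mm beneath. If slid out over 6 mm before it is flat, the edge lands on top of the lip.
- hinge_line (a point): the middle of the hinge line, on the router: x = -66 mm, z = 38 mm in the router's frame. Axes as the router's. Small hinge ears of 5 mm radius stand on this line at y = 62 to 74 mm either side.
- lip_front (a point): retaining lip: middle of the lower front edge of its overhang, x = 60, z = 44.5 mm in the router's frame, axes as the router's. A cream bar 100 mm wide (y); overhang 13 mm deep, 4 mm thick (top at z = 48.5 mm), open toward the hinge, 8.5 mm above the router's top; behind it a 10 mm deep riser.
- cover_edge (a point): middle of the cover's free edge (120 mm from its origin, mid thickness), axes as the cover's.
- step_foot (a point): thumb step on the cover's outer face: a wedge 90 mm wide (y), whose 10 mm high upright face looks to the hinge and which slopes down to nothing 32 mm nearer the free edge. The point is the middle of the foot of that upright face, x = 50, z = 2 mm in the cover's frame; axes as the cover's.
- battery: Grey battery pack, 80 x 90 x 18 mm, lying loose in the pocket, its top 6 mm below the router's top. Origin: centre of its underside. It stays there.
- adapter: Bystander: dark grey plug-in power adapter, 70 x 45 x 32 mm, beside the router. Origin: centre of its underside. Leave alone.
- tub: Bystander: round tub with an orange lid, 66 mm across, 44 mm high, beside the router. Origin: centre of its underside. Leave alone.
- spare_antenna: Bystander: grey stick antenna lying flat, 171 mm long, 14 mm high, beside the router. Origin: about mid length, on its underside; its length is along x. Leave alone.
Mind the look-alikes: they are no part of the job. Of the things shaped like the battery, the grey one is meant.

How it is judged:
By the outcome, as a careful person would: the job done as asked, in the order asked, and still so for the second after the job is handed in, with the robot touching nothing.
It also fails if it takes over 42 s, if anything falls off the work surface, if the arm or the gripper's body presses on something with over 40 N, if the wrist force passes 120 N, or if a joint passes its speed limit or range.

## Working session

There is one attempt and no reset: what is moved stays moved. The work goes in short steps, Python scripts to look and compute and a tool call to move; the robot and the scene stay as the last step left them, time stands still between calls to the robot, and variables do not carry over. Pictures are saved under pics/ and viewed, and the job is handed in when it is done.

Besides the shell and the picture viewer there is one more tool, called after ">>>" by a JSON object that holds its "method" and its "body". play_rows: Moves the arm, as the interface text tells. Its arguments: {"type":"object","properties":{"steps":{"type":"array","items":{"type":"object","properties":{"claw":{"type":"number"},"tx":{"type":"number"},"ty":{"type":"number"},"tz":{"type":"number"},"ax":{"type":"number"},"ay":{"type":"number"},"az":{"type":"number"}}}},"grip_force":{"type":"number"}},"required":["steps"]}

```bash
ls; mkdir -p pics
python3 - <<'E'
from plant import ctrl,cams
import cv2,numpy as np
print(ctrl.get_state())
for n in ("scene","side","wrist"):
    p,d=cams.read_camera(n); cv2.imwrite(f"pics/{n}0.png",p); np.save(f"pics/{n}0.npy",d); print(n,cams.camera_model(n))
E
```

```text
pics
{'time': 0.0, 'qpos': array([-1.35499606e+00,  2.87190003e-01,  1.57822161e+00, -6.60534189e-06,
        1.27860615e+00, -1.50015770e-01]), 'dq': array([ 0.00173211,  0.00025948, -0.00027712, -0.00163584, -0.00178027,
        0.00026976]), 'joint_efforts': array([-5.37170240e-05, -4.05981553e+01, -2.92626393e+01, -1.19237484e-04,
        5.61918292e-03, -7.15178700e-06]), 'eef_pos': array([ 0.24132458, -0.62966059,  0.22990681]), 'tcp_rot': array([-0.12864654,  0.6961677 , -0.69445397,  0.12858568]), 'contact_force': array([ 0.89630428,  0.35337473, -1.11056128]), 'wrist_torque': array([-0.00474629, -0.00567014, -0.01913444]), 'opening': 1.000732030841147}
scene {'intrinsics': array([[447.89996772,   0.        , 314.73662248],
       [  0.        , 447.89996772, 194.82239434],
       [  0.        ,   0.        ,   1.        ]]), 'rvec': array([ 2.12198849,  1.19404342, -0.49652973]), 'tvec': array([-0.31416203, -0.3068738 ,  1.30599537])}
side {'intrinsics': array([[395.72783073,   0.        , 319.21461311],
       [  0.        , 395.72783073, 198.15367395],
       [  0.        ,   0.        ,   1.        ]]), 'rvec': array([ 0.83836516, -2.46799619,  1.20059685]), 'tvec': array([0.47350735, 0.26472539, 0.62094139])}
wrist {'intrinsics': array([[309.70691629,   0.        , 316.68887847],
       [  0.        , 309.70691629, 194.86743649],
       [  0.        ,   0.        ,   1.        ]]), 'tool_from_camera': array([[-1.96247578e-04,  9.48724153e-01,  3.16105113e-01,
        -8.13709241e-02],
       [-3.97381647e-04, -3.16105168e-01,  9.48724072e-01,
        -1.41866960e-01],
       [ 9.99999902e-01,  6.05704309e-05,  4.39040440e-04,
        -3.20197843e-05],
       [ 0.00000000e+00,  0.00000000e+00,  0.00000000e+00,
         1.00000000e+00]])}
```

View pics/scene0.png

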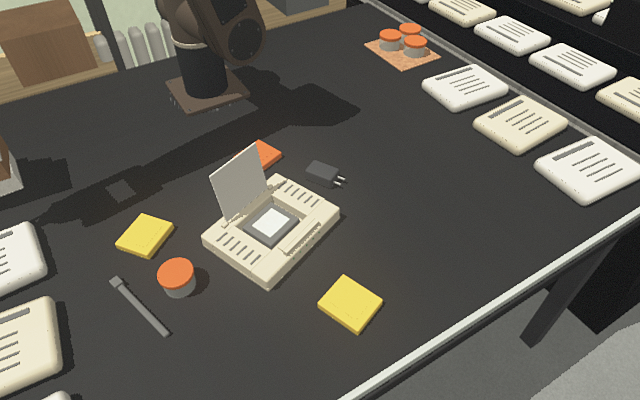

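View pics/side0.png

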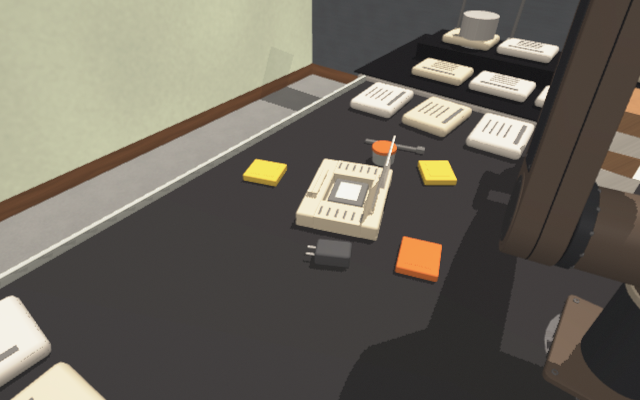

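View pics/wrist0.png

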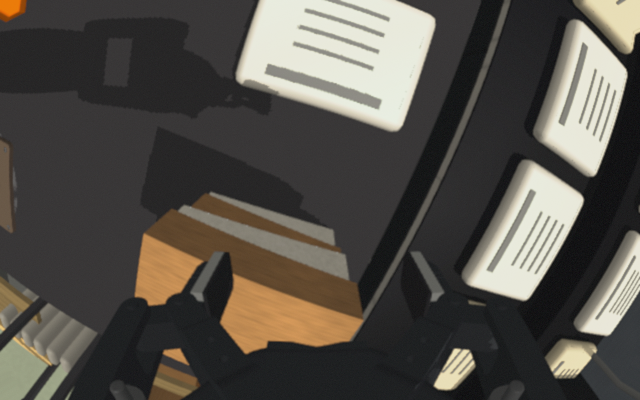

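The router with its cover open is at about (272,230) in scene and (347,198) in side. Inside its pocket is the grey battery with a white label. The yellow and orange blocks are look-alikes lying on the table. Next I'll crop in and deproject.

```bash
cat > h.py <<'E'
import cv2,numpy as np
from plant import ctrl,cams
from scipy.spatial.transform import Rotation as R
def cam(n):
    m=cams.camera_model(n); return m["intrinsics"],cv2.Rodrigues(m["rvec"])[0],m["tvec"]
def cloud(n,d):
    K,Rm,t=cam(n); v,u=np.mgrid[:400,:640]
    P=np.stack([(u-K[0,2])/K[0,0]*d,(v-K[1,2])/K[1,1]*d,d],-1)
    W=(P-t)@Rm; W[d<=0]=np.nan
    return W
def proj(n,X):
    K,Rm,t=cam(n); c=np.atleast_2d(X)@Rm.T+t
    return c[:,:2]/c[:,2:]*[K[0,0],K[1,1]]+[K[0,2],K[1,2]]
E
python3 - <<'E'
from h import *
for n,(u0,v0,w,h) in (("scene",(190,130,170,170)),("side",(280,120,170,130))):
    p=cv2.imread(f"pics/{n}0.png"); c=cv2.resize(p[v0:v0+h,u0:u0+w],None,fx=4.4,fy=4.4,interpolation=cv2.INTER_CUBIC)
    c=c[:600]; cv2.imwrite(f"pics/{n}0c.png",c)
W=cloud("scene",np.load("pics/scene0.npy"))
for u,v in [(215,238),(270,282),(335,212),(280,178),(272,225),(242,170),(222,210),(250,195),(60,170)]: print("scene",u,v,W[v,u].round(4))
W=cloud("side",np.load("pics/side0.npy"))
for u,v in [(315,165),(303,222),(378,228),(348,190),(390,160),(380,190),(300,300)]: print("side",u,v,W[v,u].round(4))
E
```

```text
scene 215 238 [ 0.5582 -0.196   0.0361]
scene 270 282 [ 0.6957 -0.1467  0.0221]
scene 335 212 [0.6204 0.0434 0.0313]
scene 280 178 [ 0.4717 -0.0065  0.0322]
scene 272 225 [ 0.5816 -0.0833  0.0291]
scene 242 170 [ 0.4973 -0.0982  0.1218]
scene 222 210 [ 0.5271 -0.1624  0.0691]
scene 250 195 [ 0.507  -0.0937  0.0565]
scene 60 170 [ 1.383e-01 -4.289e-01 -4.000e-04]
side 315 165 [ 0.7292 -0.1576 -0.0012]
side 303 222 [0.6002 0.0518 0.012 ]
side 378 228 [ 0.4499 -0.0092  0.0347]
side 348 190 [ 0.5752 -0.0848  0.0297]
side 390 160 [ 0.571  -0.2801  0.0155]
side 380 190 [ 0.5126 -0.1241  0.0353]
side 300 300 [0.4791 0.2097 0.0012]
```

View pics/scene0c.png

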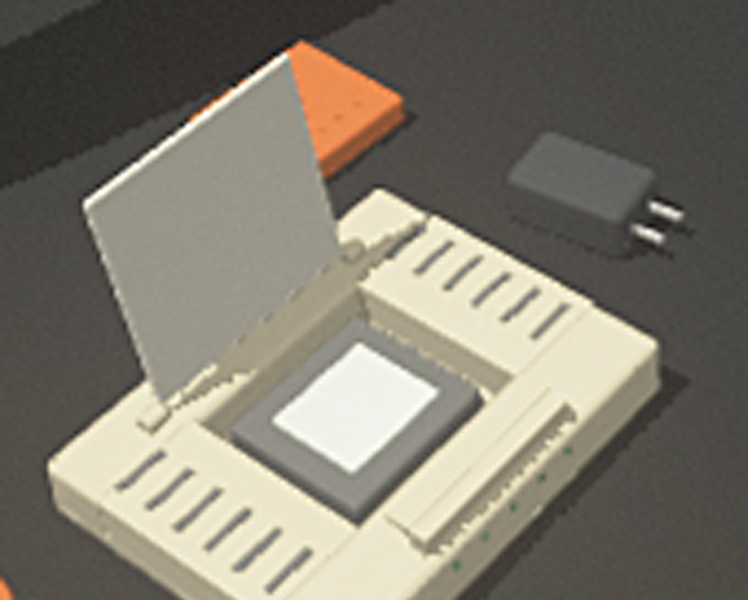

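View pics/side0c.png

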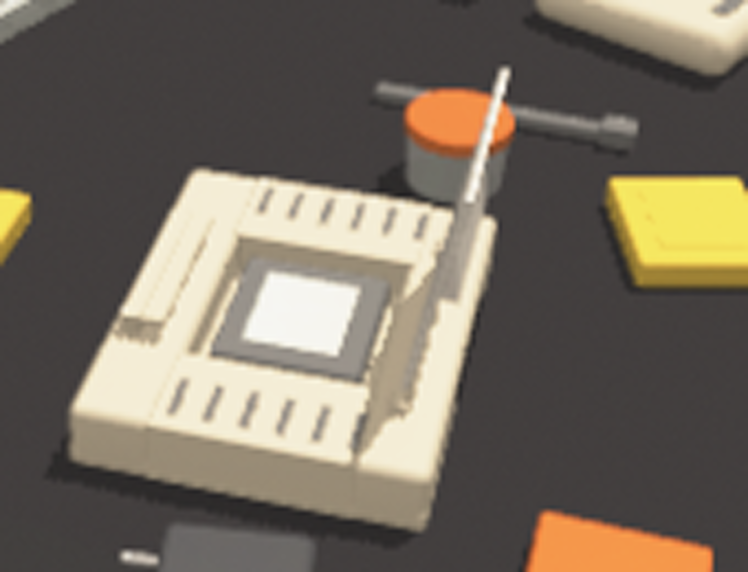

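```bash
cat > fit.py <<'E'
from h import *
from scipy.optimize import least_squares
pts=[];cov=[]
for n in ("scene","side"):
    W=cloud(n,np.load(f"pics/{n}0.npy")).reshape(-1,3)
    b=np.all(np.isfinite(W),1)&(np.hypot(W[:,0]-.58,W[:,1]+.085)<.19)
    W=W[b]
    t=W[(W[:,2]>.033)&(W[:,2]<.0395)]; print(n,len(t),t.mean(0),np.median(t[:,2]))
    r=cv2.minAreaRect(t[:,:2].astype(np.float32)); print(r)
    pts.append(t)
    c=W[(W[:,2]>.06)&(W[:,0]<.62)]; cov.append(c)
    print("cover n",len(c))
    if len(c)>30:
        m=c.mean(0); U,S,V=np.linalg.svd(c-m); print(m,V[2],S/np.sqrt(len(c)))
E
python3 fit.py
```

```text
scene 4272 [ 0.58428081 -0.09186242  0.03502522] 0.0349251224027171
((0.5767941474914551, -0.08588460087776184), (0.17897534370422363, 0.37281814217567444), 21.18768310546875)
cover n 2216
[ 0.50322231 -0.11145908  0.11157204] [0.91960456 0.35551734 0.16713729] [0.03611816 0.02904761 0.00115498]
side 3002 [ 0.56125786 -0.06160013  0.03578268] 0.03578155787804985
((0.5751481056213379, -0.0858687162399292), (0.17833295464515686, 0.3759572505950928), 21.243858337402344)
cover n 290
[ 0.48999455 -0.0886842   0.11703296] [-0.93273564 -0.34335684 -0.11004683] [0.03781874 0.02799077 0.00384969]
```

```bash
cat >> fit.py <<'E'
th=0.3695
ex=np.array([np.cos(th),np.sin(th)]);ey=np.array([-ex[1],ex[0]])
for t,c in zip(pts,cov):
    x=t[:,:2]@ex;y=t[:,:2]@ey; h=[np.percentile(x,.3),np.percentile(x,99.7)];
    hy,e=np.histogram(y,bins=np.arange(-.5,.2,.005)); print(h,sum(h)/2); print(list(zip(e.round(3),hy)))
    cy=c[:,:2]@ey; print("cover y",np.percentile(cy,[.5,99.5]), "zmax",np.percentile(c[:,2],[99,99.9]))
E
python3 fit.py | tail -6 | cut -c1-3000 | sed 's/np.float64//g;s/np.int64//g' | grep -o "([^ ]*), ([1-9][^ ]*)\|cover.*\|^\[[^ ]* [^ ]* .*$" | cut -c1-200
```

```text
[(0.41917551874311954), (0.5950803830289044)] 0.507127950886012
[((-0.5), (0)), ((-0.495), (0)), ((-0.49), (0)), ((-0.485), (0)), ((-0.48), (0)), ((-0.475), (4)), ((-0.47), (3)), ((-0.465), (4)), ((-0.46), (1)), ((-0.455), (0)), ((-0.45), (0)), ((-0.445), (0)), ((
cover y [-0.34426461 -0.22094629] zmax [0.15735244 0.15826226]
[(0.41713170918117815), (0.5934253147849885)] 0.5052785119830834
[((-0.5), (0)), ((-0.495), (0)), ((-0.49), (0)), ((-0.485), (0)), ((-0.48), (2)), ((-0.475), (0)), ((-0.47), (1)), ((-0.465), (3)), ((-0.46), (9)), ((-0.455), (16)), ((-0.45), (0)), ((-0.445), (0)), (
cover y [-0.33989161 -0.21836377] zmax [0.15929921 0.15978122]
```

```bash
cat >> h.py <<'E'
TH=0.3695
O=np.array([.5734,-.0793,0])
Rr=R.from_euler('z',TH).as_matrix()
def rw(p): return np.atleast_2d(p)@Rr.T+O     # router->world
def covR(f): # cover axes in router frame columns
    return np.array([[np.cos(f),0,np.sin(f)],[0,1,0],[np.sin(f),0,-np.cos(f)]])*np.array([1,1,-1]) 
def cw(p,f,t=0.): # cover->world ; x=(cos f,0,sin f), z=(-sin f,0,cos f)
    p=np.atleast_2d(p)+[t,0,0]
    x=np.array([np.cos(f),0,np.sin(f)]);z=np.array([-np.sin(f),0,np.cos(f)])
    return rw(p[:,:1]*x+p[:,1:2]*[0,1,0]+p[:,2:]*z+[-.066,0,.038])
def overlay(n,p,f,t=0.,box=None,fx=4.4,name=None):
    s=8
    u0,v0,w,h=box; c=cv2.resize(p[v0:v0+h,u0:u0+w],None,fx=fx,fy=fx,interpolation=cv2.INTER_CUBIC)
    def pl(X,col):
        q=(proj(n,X)-[u0,v0]+.5)*fx; cv2.polylines(c,[q.astype(np.int32)],True,col,1,cv2.LINE_AA)
    pl(rw([[-.09,-.115,.036],[.09,-.115,.036],[.09,.115,.036],[-.09,.115,.036]]),(0,0,255))
    pl(rw([[-.05,-.055,.036],[.046,-.055,.036],[.046,.055,.036],[-.05,.055,.036]]),(255,0,0))
    pl(rw([[.06,-.05,.0485],[.083,-.05,.0485],[.083,.05,.0485],[.06,.05,.0485]]),(0,160,0))
    pl(cw([[0,-.062,2e-3],[.12,-.062,2e-3],[.12,.062,2e-3],[0,.062,2e-3]],f,t),(255,0,255))
    pl(cw([[.05,-.045,12e-3],[.05,.045,12e-3],[.082,.045,2e-3],[.082,-.045,2e-3]],f,t),(0,200,255))
    cv2.imwrite(name,c[:600,:800])
E
python3 - <<'E'
from h import *
overlay("scene",cv2.imread("pics/scene0.png"),1.739,0,(190,130,170,170),3.5,"pics/ov_sc.png")
overlay("side",cv2.imread("pics/side0.png"),1.739,0,(280,120,170,130),4.4,"pics/ov_si.png")
E
```

```text
(no output)
```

View pics/ov_sc.png

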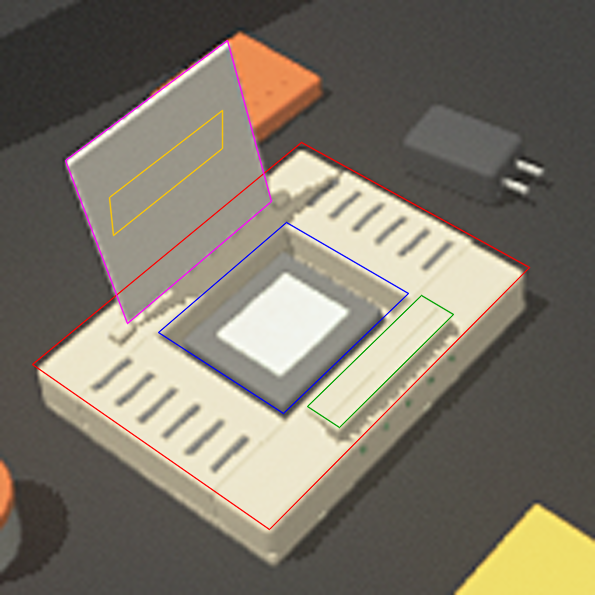

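View pics/ov_si.png

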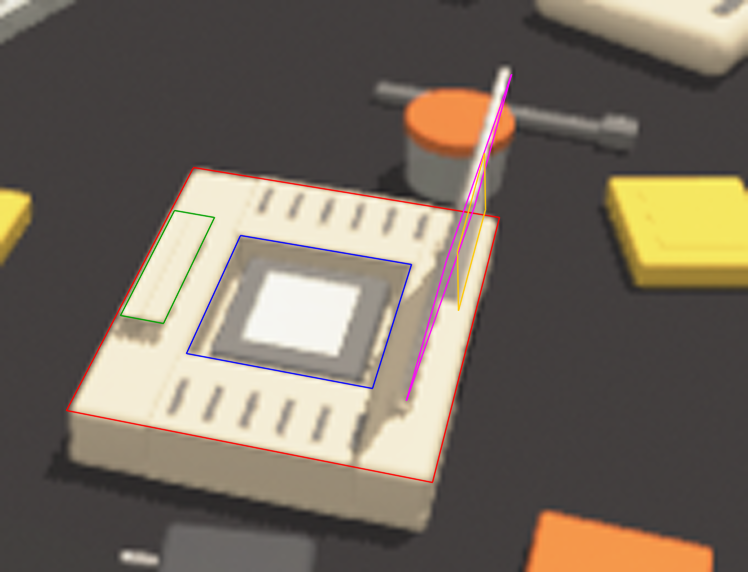

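The fit overlays well on both cameras: router yaw 0.37, origin (0.573,-0.079), fold about 1.74. The pocket and lip outlines fall on the pictured ones. Next I'll plan the approach.

```bash
cat >> h.py <<'E'
def goalR(sgn):
    y=np.array([0,0,-1.]); z=sgn*Rr[:,1]; x=np.cross(y,z); return np.stack([x,y,z],1)
def delta(p,Rg,s=None,P0=None,R0=None):
    if R0 is None:
        s=ctrl.get_state(); P0=s["eef_pos"];R0=R.from_quat(s["tcp_rot"]).as_matrix()
    return (R0.T@(np.ravel(p)-P0)*100).round(2),np.degrees(R.from_matrix(R0.T@Rg).as_rotvec()).round(2)
E
python3 - <<'E'
from h import *
s=ctrl.get_state();print(R.from_quat(s["tcp_rot"]).as_matrix().round(3))
for sg in (1,-1):
    for p in ([-.14,0,.20],[-.14,0,.147]):
        w=rw(p); print(sg,w,delta(w,goalR(sg)))
E
```

```text
[[-0.934 -0.     0.358]
 [-0.358  0.002 -0.934]
 [-0.    -1.    -0.002]]
1 [[ 0.44284887 -0.12986089  0.2       ]] (array([-36.7 ,   3.11, -39.48]), array([3.0000e-02, 1.7979e+02, 1.6000e-01]))
1 [[ 0.44284887 -0.12986089  0.147     ]] (array([-36.69,   8.41, -39.47]), array([3.0000e-02, 1.7979e+02, 1.6000e-01]))
-1 [[ 0.44284887 -0.12986089  0.2       ]] (array([-36.7 ,   3.11, -39.48]), array([ 0.1 , -0.21, -0.02]))
-1 [[ 0.44284887 -0.12986089  0.147     ]] (array([-36.69,   8.41, -39.47]), array([ 0.1 , -0.21, -0.02]))
```

>>> {"method": "play_rows", "body": {"grip_force": 20, "steps": [{"claw":0,"tx":-3,"ty":0,"tz":-3.2},{"claw":0,"tx":-6,"ty":0,"tz":-6.4},{"claw":0,"tx":-9,"ty":0,"tz":-9.6},{"claw":0,"tx":-12,"ty":0,"tz":-12.8},{"claw":0,"tx":-15,"ty":0,"tz":-16},{"claw":0,"tx":-18,"ty":0,"tz":-19.2},{"claw":0,"tx":-21,"ty":0,"tz":-22.4},{"claw":0,"tx":-24,"ty":0,"tz":-25.6},{"claw":0,"tx":-27,"ty":0,"tz":-28.8},{"claw":0,"tx":-30,"ty":0,"tz":-32},{"claw":0,"tx":-33,"ty":0,"tz":-35.2},{"claw":0,"tx":-35,"ty":0,"tz":-38}]}}

```text
invalid input at $.steps[0]: expected keys claw, tx, ty, tz, ax, ay, az
```

>>> {"method": "play_rows", "body": {"grip_force": 20, "steps": [{"claw":0,"tx":-3,"ty":0,"tz":-3.2,"ax":0,"ay":0,"az":0},{"claw":0,"tx":-6,"ty":0,"tz":-6.4,"ax":0,"ay":0,"az":0},{"claw":0,"tx":-9,"ty":0,"tz":-9.6,"ax":0,"ay":0,"az":0},{"claw":0,"tx":-12,"ty":0,"tz":-12.8,"ax":0,"ay":0,"az":0},{"claw":0,"tx":-15,"ty":0,"tz":-16,"ax":0,"ay":0,"az":0},{"claw":0,"tx":-18,"ty":0,"tz":-19.2,"ax":0,"ay":0,"az":0},{"claw":0,"tx":-21,"ty":0,"tz":-22.4,"ax":0,"ay":0,"az":0},{"claw":0,"tx":-24,"ty":0,"tz":-25.6,"ax":0,"ay":0,"az":0},{"claw":0,"tx":-27,"ty":0,"tz":-28.8,"ax":0,"ay":0,"az":0},{"claw":0,"tx":-30,"ty":0,"tz":-32,"ax":0,"ay":0,"az":0},{"claw":0,"tx":-33,"ty":0,"tz":-35.2,"ax":0,"ay":0,"az":0},{"claw":0,"tx":-35,"ty":0,"tz":-38,"ax":0,"ay":0,"az":0}]}}

```text
time: 1.15
eef_pos: [0.4276, -0.1643, 0.2313]
tcp_rot: [0.128, -0.695, 0.695, -0.129]
contact_force: [-0.3, -0.3, 0.5]
opening: -0.004
```

Run:
```python
from h import *
for p in ([-.14,0,.20],[-.14,0,.147]): print(delta(rw(p),goalR(-1)))
s=ctrl.get_state();print(s["eef_pos"],s["contact_force"],s["opening"],s["time"],s["qpos"])
p,d=cams.read_camera("scene"); cv2.imwrite("pics/sc1.png",p[60:300,100:420].repeat(2,0).repeat(2,1))
```

```text
(array([-2.65,  3.13, -2.68]), array([-0.02, -0.24, -0.02]))
(array([-2.65,  8.43, -2.68]), array([-0.02, -0.24, -0.02]))
[ 0.42761466 -0.16431845  0.23130369] [-0.25921301 -0.33021659  0.47385752] -0.0037148349018888706 1.15 [-5.89027523e-01 -2.10833547e-01  2.08907555e+00  1.46272414e-04
  1.26283399e+00  6.16349780e-01]
```

View pics/sc1.png

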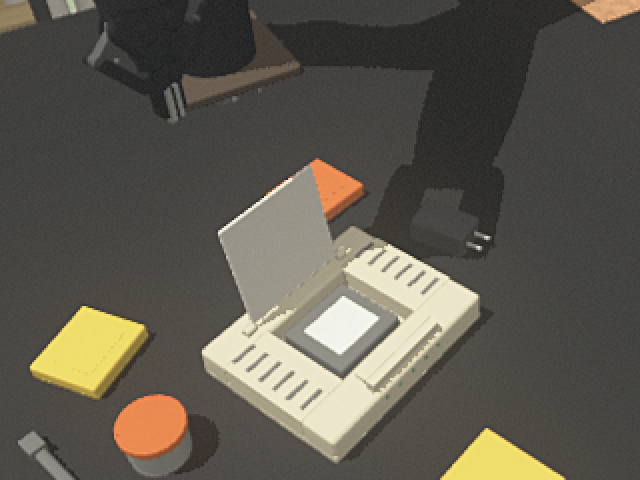

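Shut fingertips sit at about (175,110) in the crop, behind the open cover. Next: lower them behind the cover.

>>> {"method": "play_rows", "body": {"steps": [{"claw":0,"tx":-0.9,"ty":2.5,"tz":-1,"ax":0,"ay":-0.1,"az":0},{"claw":0,"tx":-1.8,"ty":5,"tz":-2,"ax":0,"ay":-0.2,"az":0},{"claw":0,"tx":-2.65,"ty":7.5,"tz":-2.7,"ax":0,"ay":-0.2,"az":0},{"claw":0,"tx":-2.65,"ty":8.4,"tz":-2.7,"ax":0,"ay":-0.2,"az":0},{"claw":0,"tx":-2.65,"ty":8.4,"tz":-2.7,"ax":0,"ay":-0.2,"az":0}]}}

```text
time: 1.62
eef_pos: [0.4404, -0.1305, 0.1444]
tcp_rot: [-0.132, 0.696, -0.694, 0.128]
contact_force: [-0.7, 0.4, 0.3]
opening: -0.004
```

```bash
cat > plan.py <<'E'
from h import *
s=ctrl.get_state();P=s["eef_pos"];R0=R.from_quat(s["tcp_rot"]).as_matrix()
print("router-frame tcp",((P-O)@Rr).round(4),s["contact_force"].round(2),s["time"])
for f in np.arange(1.75,-.01,-.0729):
    c=np.array([-.066+.110*np.cos(f)-.0025*np.sin(f),0,.038+.110*np.sin(f)+.0025*np.cos(f)])
    t=c-[.011,0,0]
    print(round(f,3),t.round(4),delta(rw(t),goalR(-1),None,P,R0)[0])
E
python3 plan.py
python3 - <<'E'
from h import *
for n in("scene","side"):
    p,d=cams.read_camera(n); print(proj(n,ctrl.get_state()["eef_pos"]))
    b=(190,60,170,170) if n=="scene" else (320,90,200,150)
    overlay(n,p,1.739,0,b,3.5,f"pics/{n}2.png")
E
```

```text
router-frame tcp [-0.1425  0.0003  0.1444] [-0.74  0.41  0.32] 1.6167
1.75 [-0.0991  0.      0.1458] [-4.34 -0.16  0.03]
1.677 [-0.0912  0.      0.1471] [-5.13 -0.29  0.03]
1.604 [-0.0832  0.      0.1479] [-5.93 -0.37  0.03]
1.531 [-0.0752  0.      0.148 ] [-6.73 -0.39  0.04]
1.458 [-0.0671  0.      0.1476] [-7.53 -0.35  0.04]
1.386 [-0.0592  0.      0.1466] [-8.33 -0.25  0.04]
1.313 [-0.0513  0.      0.145 ] [-9.12 -0.1   0.04]
1.24 [-0.0436  0.      0.1428] [-9.89  0.11  0.04]
1.167 [-0.0361  0.      0.1401] [-10.64   0.38   0.04]
1.094 [-0.0287  0.      0.1369] [-11.38   0.7    0.05]
1.021 [-0.0217  0.      0.1331] [-12.09   1.08   0.05]
0.948 [-0.0149  0.      0.1288] [-12.77   1.5    0.05]
0.875 [-0.0084  0.      0.124 ] [-13.41   1.98   0.05]
0.802 [-0.0023  0.      0.1188] [-14.03   2.5    0.06]
0.729 [0.0033 0.     0.1132] [-14.6    3.06   0.06]
0.657 [0.0086 0.     0.1071] [-15.13   3.66   0.06]
0.584 [0.0134 0.     0.1007] [-15.61   4.3    0.07]
0.511 [0.0177 0.     0.0939] [-16.05   4.97   0.07]
0.438 [0.0216 0.     0.0869] [-16.43   5.68   0.07]
0.365 [0.0249 0.     0.0796] [-16.76   6.41   0.08]
0.292 [0.0276 0.     0.0721] [-17.04   7.16   0.08]
0.219 [0.0298 0.     0.0643] [-17.27   7.93   0.09]
0.146 [0.0315 0.     0.0565] [-17.43   8.71   0.09]
0.073 [0.0325 0.     0.0485] [-17.54   9.51   0.09]
0.0 [0.033  0.     0.0405] [-17.59  10.31   0.1 ]
[[213.33194387 150.63013113]]
[[417.03406693 157.37034042]]
```

View pics/scene2.png

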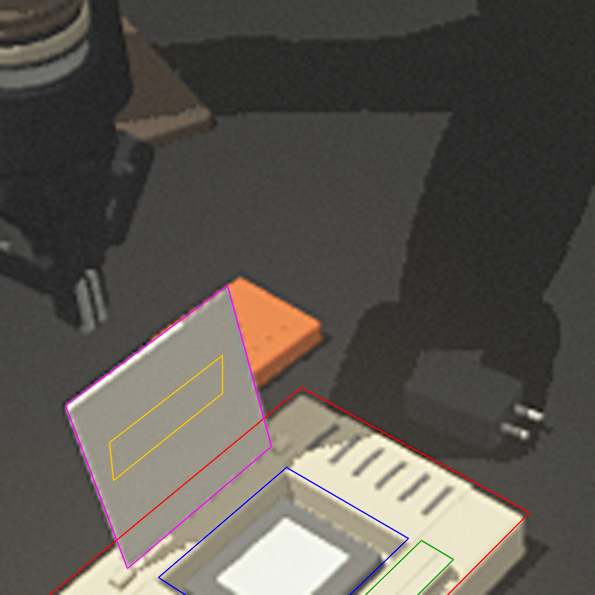

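View pics/side2.png

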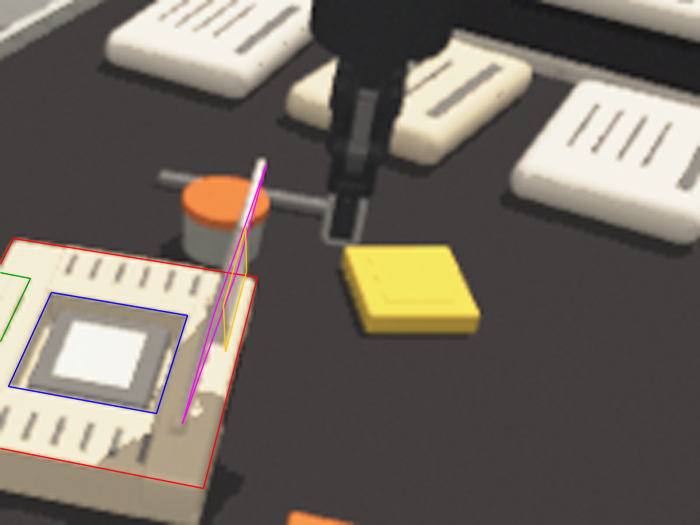

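Fingertip at (90,330) in the scene crop is centred behind the cover, where the calibration puts it. Now the first part of the fold.

>>> {"method": "play_rows", "body": {"steps": [{"claw":0,"tx":-1.5,"ty":-0.1,"tz":0,"ax":0,"ay":0,"az":0},{"claw":0,"tx":-3,"ty":-0.1,"tz":0,"ax":0,"ay":0,"az":0},{"claw":0,"tx":-4,"ty":-0.2,"tz":0,"ax":0,"ay":0,"az":0},{"claw":0,"tx":-4.7,"ty":-0.2,"tz":0,"ax":0,"ay":0,"az":0},{"claw":0,"tx":-5.3,"ty":-0.3,"tz":0,"ax":0,"ay":0,"az":0},{"claw":0,"tx":-5.9,"ty":-0.35,"tz":0,"ax":0,"ay":0,"az":0},{"claw":0,"tx":-6.5,"ty":-0.4,"tz":0,"ax":0,"ay":0,"az":0},{"claw":0,"tx":-7.1,"ty":-0.4,"tz":0,"ax":0,"ay":0,"az":0},{"claw":0,"tx":-7.7,"ty":-0.35,"tz":0,"ax":0,"ay":0,"az":0},{"claw":0,"tx":-8.3,"ty":-0.25,"tz":0,"ax":0,"ay":0,"az":0},{"claw":0,"tx":-8.3,"ty":-0.25,"tz":0,"ax":0,"ay":0,"az":0}]}}

```text
time: 2.63
eef_pos: [0.5206, -0.1012, 0.1497]
tcp_rot: [-0.13, 0.695, -0.695, 0.13]
contact_force: [0.4, 0.1, -0.6]
opening: -0.0
```

```bash
python3 plan.py | sed -n '1p;7,40p'
python3 - <<'E'
from h import *
for n in("scene","side"):
    p,d=cams.read_camera(n)
    b=(190,60,170,170) if n=="scene" else (280,90,200,150)
    overlay(n,p,1.386,0,b,3.5,f"pics/{n}3.png")
E
```

```text
router-frame tcp [-0.0571 -0.0013  0.1497] [ 0.38  0.14 -0.59] 2.6333
1.386 [-0.0592  0.      0.1466] [ 0.21  0.31 -0.13]
1.313 [-0.0513  0.      0.145 ] [-0.58  0.47 -0.13]
1.24 [-0.0436  0.      0.1428] [-1.35  0.68 -0.13]
1.167 [-0.0361  0.      0.1401] [-2.11  0.95 -0.13]
1.094 [-0.0287  0.      0.1369] [-2.84  1.28 -0.13]
1.021 [-0.0217  0.      0.1331] [-3.55  1.66 -0.13]
0.948 [-0.0149  0.      0.1288] [-4.22  2.09 -0.13]
0.875 [-0.0084  0.      0.124 ] [-4.87  2.56 -0.13]
0.802 [-0.0023  0.      0.1188] [-5.48  3.09 -0.13]
0.729 [0.0033 0.     0.1132] [-6.04  3.65 -0.13]
0.657 [0.0086 0.     0.1071] [-6.57  4.26 -0.13]
0.584 [0.0134 0.     0.1007] [-7.05  4.9  -0.13]
0.511 [0.0177 0.     0.0939] [-7.48  5.58 -0.13]
0.438 [0.0216 0.     0.0869] [-7.86  6.28 -0.13]
0.365 [0.0249 0.     0.0796] [-8.19  7.01 -0.13]
0.292 [0.0276 0.     0.0721] [-8.47  7.76 -0.13]
0.219 [0.0298 0.     0.0643] [-8.69  8.54 -0.13]
0.146 [0.0315 0.     0.0565] [-8.85  9.32 -0.13]
0.073 [0.0325 0.     0.0485] [-8.96 10.12 -0.13]
0.0 [0.033  0.     0.0405] [-9.01 10.92 -0.13]
```

View pics/scene3.png

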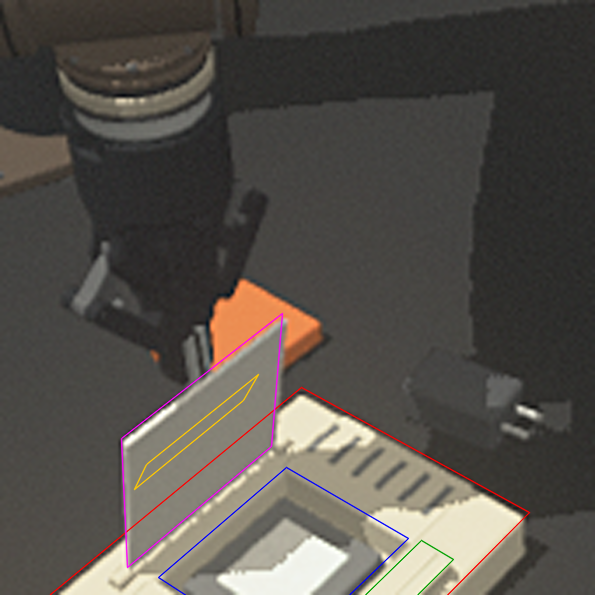

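View pics/side3.png

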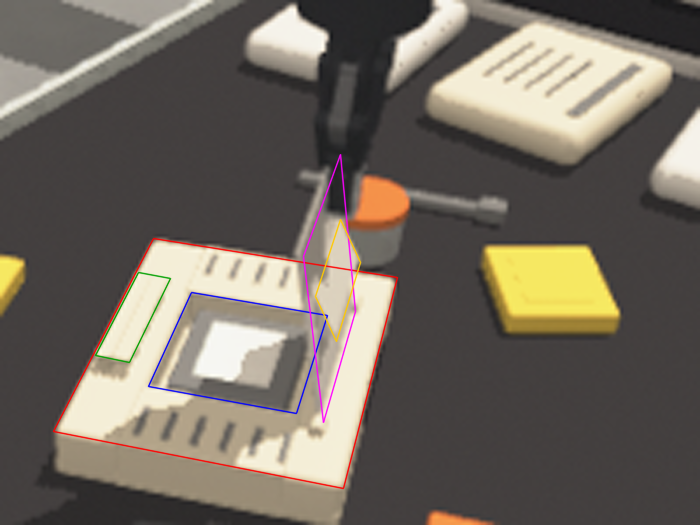

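The cover is past upright and following the overlay, and the finger is against its face with negligible force. Now the rest of the fold.

>>> {"method": "play_rows", "body": {"steps": [{"claw":0,"tx":-0.6,"ty":0.3,"tz":-0.1,"ax":0,"ay":0,"az":0},{"claw":0,"tx":-1.35,"ty":0.6,"tz":-0.1,"ax":0,"ay":0,"az":0},{"claw":0,"tx":-2.1,"ty":0.95,"tz":-0.1,"ax":0,"ay":0,"az":0},{"claw":0,"tx":-2.85,"ty":1.3,"tz":-0.1,"ax":0,"ay":0,"az":0},{"claw":0,"tx":-3.55,"ty":1.65,"tz":-0.1,"ax":0,"ay":0,"az":0},{"claw":0,"tx":-4.2,"ty":2.1,"tz":-0.1,"ax":0,"ay":0,"az":0},{"claw":0,"tx":-4.85,"ty":2.55,"tz":-0.1,"ax":0,"ay":0,"az":0},{"claw":0,"tx":-5.5,"ty":3.1,"tz":-0.1,"ax":0,"ay":0,"az":0},{"claw":0,"tx":-6.05,"ty":3.65,"tz":-0.1,"ax":0,"ay":0,"az":0},{"claw":0,"tx":-6.55,"ty":4.25,"tz":-0.1,"ax":0,"ay":0,"az":0},{"claw":0,"tx":-7.05,"ty":4.9,"tz":-0.1,"ax":0,"ay":0,"az":0},{"claw":0,"tx":-7.05,"ty":4.9,"tz":-0.1,"ax":0,"ay":0,"az":0}]}}

```text
time: 3.73
eef_pos: [0.5849, -0.0746, 0.0989]
tcp_rot: [-0.131, 0.696, -0.695, 0.129]
contact_force: [-1.2, 0.2, -0.5]
opening: 0.001
```

```bash
python3 plan.py | sed -n '1p;17,40p'
python3 - <<'E'
from h import *
for n in("scene","side"):
    p,d=cams.read_camera(n)
    b=(190,60,170,170) if n=="scene" else (280,90,200,150)
    overlay(n,p,.58,0,b,3.5,f"pics/{n}4.png")
E
```

```text
router-frame tcp [0.0124 0.0002 0.0989] [-1.21  0.2  -0.47] 3.7333
0.657 [0.0086 0.     0.1071] [ 0.38 -0.82  0.02]
0.584 [0.0134 0.     0.1007] [-0.1  -0.18  0.02]
0.511 [0.0177 0.     0.0939] [-0.54  0.49  0.02]
0.438 [0.0216 0.     0.0869] [-0.92  1.2   0.02]
0.365 [0.0249 0.     0.0796] [-1.25  1.93  0.02]
0.292 [0.0276 0.     0.0721] [-1.53  2.68  0.02]
0.219 [0.0298 0.     0.0643] [-1.75  3.45  0.03]
0.146 [0.0315 0.     0.0565] [-1.92  4.23  0.03]
0.073 [0.0325 0.     0.0485] [-2.02  5.03  0.03]
0.0 [0.033  0.     0.0405] [-2.07  5.83  0.03]
```

View pics/scene4.png

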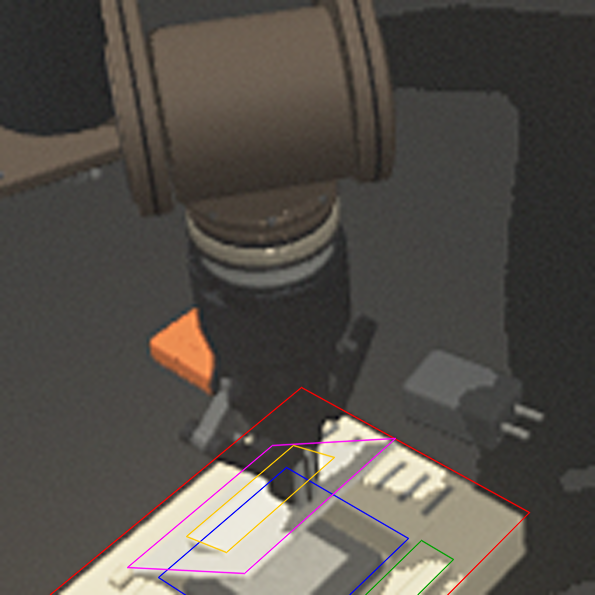

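View pics/side4.png

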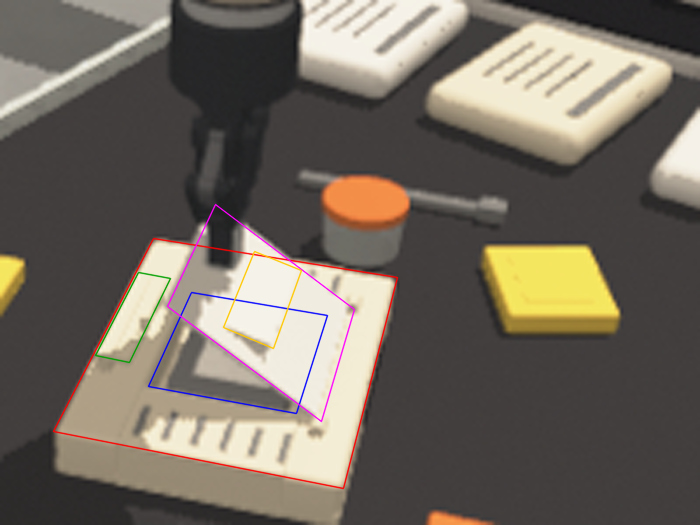

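The cover is at about 0.55 rad and matches the overlay. Next: lower to nearly flat, then slow down.

>>> {"method": "play_rows", "body": {"steps": [{"claw":0,"tx":-0.5,"ty":0.5,"tz":0,"ax":0,"ay":0,"az":0},{"claw":0,"tx":-0.9,"ty":1.1,"tz":0,"ax":0,"ay":0,"az":0},{"claw":0,"tx":-1.2,"ty":1.8,"tz":0,"ax":0,"ay":0,"az":0},{"claw":0,"tx":-1.5,"ty":2.5,"tz":0,"ax":0,"ay":0,"az":0},{"claw":0,"tx":-1.7,"ty":3.2,"tz":0,"ax":0,"ay":0,"az":0},{"claw":0,"tx":-1.85,"ty":3.9,"tz":0,"ax":0,"ay":0,"az":0},{"claw":0,"tx":-1.95,"ty":4.5,"tz":0,"ax":0,"ay":0,"az":0},{"claw":0,"tx":-2.0,"ty":4.9,"tz":0,"ax":0,"ay":0,"az":0},{"claw":0,"tx":-2.05,"ty":5.2,"tz":0,"ax":0,"ay":0,"az":0},{"claw":0,"tx":-2.05,"ty":5.4,"tz":0,"ax":0,"ay":0,"az":0},{"claw":0,"tx":-2.05,"ty":5.4,"tz":0,"ax":0,"ay":0,"az":0}]}}

```text
time: 4.75
eef_pos: [0.6039, -0.0678, 0.0463]
tcp_rot: [-0.13, 0.695, -0.695, 0.129]
contact_force: [0.1, 0.1, 0.1]
opening: 0.001
```

```bash
python3 plan.py | sed -n '1p;24,40p'
python3 - <<'E'
from h import *
for n in("scene","side"):
    p,d=cams.read_camera(n); np.save(f"pics/{n}5.npy",d)
    b=(190,60,170,170) if n=="scene" else (280,90,200,150)
    overlay(n,p,.04,0,b,3.5,f"pics/{n}5.png")
    W=((cloud(n,d)-O)@Rr).reshape(-1,3)
    for a,bb in ((-.04,-.02),(.03,.05)):
      for x0 in np.arange(-.06,.06,.01):
        m=(abs(W[:,0]-x0)<.005)&(W[:,1]>a)&(W[:,1]<bb)&(W[:,2]<.1)
        if m.sum()>3: print(n,a,x0.round(2),m.sum(),np.median(W[m,2]).round(4))
E
```

```text
router-frame tcp [ 0.0326 -0.0003  0.0463] [0.11 0.08 0.06] 4.75
0.146 [0.0315 0.     0.0565] [ 0.12 -1.02 -0.03]
0.073 [0.0325 0.     0.0485] [ 0.01 -0.23 -0.03]
0.0 [0.033  0.     0.0405] [-0.04  0.57 -0.03]
scene -0.04 -0.06 28 0.0391
scene -0.04 -0.05 32 0.0398
scene -0.04 -0.04 36 0.0405
scene -0.04 -0.03 36 0.0407
scene -0.04 -0.02 15 0.0424
scene -0.04 -0.01 41 0.0502
scene -0.04 0.0 45 0.0478
scene -0.04 0.01 51 0.0451
scene -0.04 0.02 43 0.0437
scene -0.04 0.03 36 0.0442
scene -0.04 0.04 55 0.0452
scene -0.04 0.05 58 0.0447
scene 0.03 0.02 23 0.0439
scene 0.03 0.03 36 0.0443
scene 0.03 0.04 45 0.0445
scene 0.03 0.05 41 0.0449
side -0.04 -0.06 21 0.0397
side -0.04 -0.05 21 0.0412
side -0.04 -0.04 20 0.0412
side -0.04 -0.03 23 0.0423
side -0.04 -0.02 21 0.0422
side -0.04 -0.01 23 0.0512
side -0.04 0.0 21 0.0486
side -0.04 0.01 21 0.0466
side -0.04 0.02 25 0.045
side 0.03 -0.06 27 0.0401
side 0.03 -0.05 29 0.041
side 0.03 -0.04 27 0.0414
side 0.03 -0.03 25 0.0414
side 0.03 -0.02 29 0.0425
side 0.03 -0.01 40 0.0495
side 0.03 0.0 29 0.0474
side 0.03 0.01 27 0.0461
side 0.03 0.02 26 0.0445
side 0.03 0.03 29 0.0454
side 0.03 0.04 32 0.046
side 0.03 0.05 25 0.0462
```

View pics/side5.png

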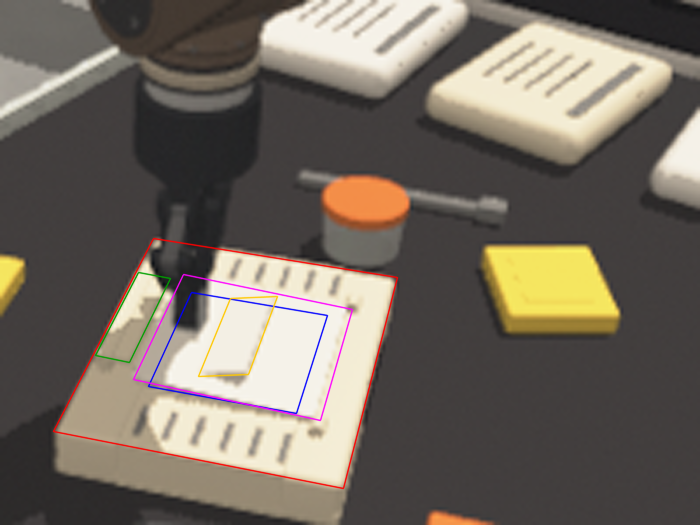

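The cover is at about 0.05 rad and the step's upright face is near router x = -0.015, so tuck is still about 0. Next: press the last 6 mm gently.

>>> {"method": "play_rows", "body": {"steps": [{"claw":0,"tx":0,"ty":0.2,"tz":0,"ax":0,"ay":0,"az":0},{"claw":0,"tx":0,"ty":0.4,"tz":0,"ax":0,"ay":0,"az":0},{"claw":0,"tx":0,"ty":0.5,"tz":0,"ax":0,"ay":0,"az":0},{"claw":0,"tx":0,"ty":0.55,"tz":0,"ax":0,"ay":0,"az":0},{"claw":0,"tx":0,"ty":0.6,"tz":0,"ax":0,"ay":0,"az":0},{"claw":0,"tx":0,"ty":0.6,"tz":0,"ax":0,"ay":0,"az":0}]}}

```text
time: 5.35
eef_pos: [0.6042, -0.0678, 0.0407]
tcp_rot: [-0.13, 0.695, -0.695, 0.13]
contact_force: [-0.1, 0.1, 0.9]
opening: 0.001
```

```bash
cat > prof.py <<'E'
import sys
from h import *
k=sys.argv[1]; f,t=float(sys.argv[2]),float(sys.argv[3])
s=ctrl.get_state();P=s["eef_pos"]
print("router-frame tcp",((P-O)@Rr).round(4),s["contact_force"].round(2),s["time"])
for n in("scene","side"):
    p,d=cams.read_camera(n); np.save(f"pics/{n}{k}.npy",d)
    b=(190,130,170,150) if n=="scene" else (280,130,160,130)
    overlay(n,p,f,t,b,4,f"pics/{n}{k}.png")
    W=((cloud(n,d)-O)@Rr).reshape(-1,3)
    for a,bb in ((-.04,-.02),(.03,.045)):
      r=[]
      for x0 in np.arange(-.06,.08,.005):
        m=(abs(W[:,0]-x0)<.0025)&(W[:,1]>a)&(W[:,1]<bb)&(W[:,2]<.06)&(W[:,2]>.03)
        if m.sum()>3: r.append(f"{x0*1e3:.0f}:{np.median(W[m,2])*1e3:.1f}")
      print(n,a,*r)
E
python3 prof.py 6 0 0
```

```text
router-frame tcp [ 0.0329 -0.0004  0.0407] [-0.12  0.09  0.95] 5.35
scene -0.04 -60:38.8 -55:39.1 -50:39.2 -45:39.0 -40:38.8 -35:39.2 -30:39.2 -25:39.1 -20:39.8 -15:48.8 -10:47.9 -5:46.4 -0:44.6 5:42.9 10:40.9 15:40.5 20:39.2 25:39.3 30:39.6 35:39.4 40:38.9 45:39.8 50:39.1 55:39.7 60:46.6 65:47.9 70:47.6 75:46.9 80:45.6
scene 0.03 -60:37.9 20:39.5 25:39.5 30:39.4 35:39.5 40:40.0 45:40.3 50:39.4 55:39.6 60:46.7 65:47.4 70:46.5 75:47.3 80:46.9
side -0.04 -60:39.3 -55:39.8 -50:39.7 -45:40.2 -40:39.9 -35:40.0 -30:40.5 -25:40.0 -20:39.8 -15:42.9 -10:48.0 -5:47.1 -0:45.7 5:44.0 10:42.5 15:41.3 20:40.6 25:39.8 60:35.6 65:48.8 70:48.1 75:48.0 80:48.8
side 0.03 -60:40.1 -55:40.1 -50:39.9 -45:39.8 -40:39.8 -35:40.0 -30:39.9 -25:39.5 -20:39.9 -15:46.2 -10:48.4 -5:47.3 -0:44.9 5:43.5 10:42.9 15:40.5 20:40.7 25:40.7 30:40.5 35:40.5 40:40.2 45:40.5 50:40.6 55:39.5 60:36.8 65:48.3 70:47.6 75:48.1 80:48.3
```

>>> {"method": "play_rows", "body": {"steps": [{"claw":0,"tx":0,"ty":0.05,"tz":0,"ax":0,"ay":0,"az":0},{"claw":0,"tx":0,"ty":0.1,"tz":0,"ax":0,"ay":0,"az":0},{"claw":0,"tx":0,"ty":0.1,"tz":0,"ax":0,"ay":0,"az":0}]}}

```text
time: 5.7
eef_pos: [0.6043, -0.0678, 0.04]
tcp_rot: [-0.13, 0.695, -0.695, 0.13]
contact_force: [0.6, -0.4, 0.5]
opening: 0.0
```

>>> {"method": "play_rows", "body": {"steps": [{"claw":0,"tx":0,"ty":0.05,"tz":0,"ax":0,"ay":0,"az":0},{"claw":0,"tx":0,"ty":0.1,"tz":0,"ax":0,"ay":0,"az":0},{"claw":0,"tx":0,"ty":0.1,"tz":0,"ax":0,"ay":0,"az":0}]}}

```text
time: 5.95
eef_pos: [0.6045, -0.0679, 0.0398]
tcp_rot: [0.13, -0.695, 0.695, -0.13]
contact_force: [-2.6, 0.2, 4.9]
opening: 0.001
```

Solid contact at 5 N with the tip at z = 0.0398, so the cover lies flat. Next: lift, go behind the step, and come down.

>>> {"method": "play_rows", "body": {"steps": [{"claw":0,"tx":0,"ty":-1.2,"tz":0,"ax":0,"ay":0,"az":0},{"claw":0,"tx":0,"ty":-3,"tz":0,"ax":0,"ay":0,"az":0},{"claw":0,"tx":2,"ty":-3.5,"tz":0,"ax":0,"ay":0,"az":0},{"claw":0,"tx":4.5,"ty":-3.5,"tz":0,"ax":0,"ay":0,"az":0},{"claw":0,"tx":6.5,"ty":-3.5,"tz":0,"ax":0,"ay":0,"az":0},{"claw":0,"tx":7.4,"ty":-3.2,"tz":0,"ax":0,"ay":0,"az":0},{"claw":0,"tx":7.4,"ty":-2.5,"tz":0,"ax":0,"ay":0,"az":0},{"claw":0,"tx":7.4,"ty":-1.7,"tz":0,"ax":0,"ay":0,"az":0},{"claw":0,"tx":7.4,"ty":-1.0,"tz":0,"ax":0,"ay":0,"az":0},{"claw":0,"tx":7.4,"ty":-1.0,"tz":0,"ax":0,"ay":0,"az":0}]}}

```text
time: 6.78
eef_pos: [0.5347, -0.0938, 0.0466]
tcp_rot: [-0.131, 0.696, -0.694, 0.129]
contact_force: [-0.2, -0.8, -0.3]
opening: 0.006
```

```bash
python3 prof.py 7 0 0
```

```text
router-frame tcp [-0.0414  0.0004  0.0466] [-0.21 -0.83 -0.26] 6.7833
scene -0.04 -60:38.8 -55:38.3 -50:37.8 -45:39.1 -40:38.7 -35:38.9 -30:38.5 -25:38.8 -20:40.1 -15:48.0 -10:47.1 -5:46.0 -0:44.0 5:42.6 10:40.8 15:39.4 20:39.1 25:38.8 30:39.0 35:38.7 40:39.0 45:38.8 50:39.1 55:39.0 60:46.7 65:47.5 70:47.4 75:47.2 80:45.5
scene 0.03 -60:38.9 -55:38.6 -50:38.5 -45:38.8 -40:39.4 -35:38.7 -30:39.2 -25:38.7 -15:48.9 -10:46.7 -5:46.3 -0:44.1 5:42.0 10:40.6 15:38.6 20:39.2 25:38.5 30:39.2 35:38.5 40:38.6 45:38.8 50:38.8 55:38.2 60:47.3 65:47.6 70:47.2 75:47.6 80:46.3
side -0.04 -60:39.4 -55:40.4 -50:40.0 -25:39.1 -20:40.3 -15:42.4 -10:48.7 -5:46.2 -0:45.5 5:43.3 10:41.7 15:40.3 20:39.6 25:39.2 30:39.5 35:40.0 40:40.0 45:39.5 50:39.6 55:39.6 60:44.3 65:48.2 70:48.7 75:47.7 80:47.8
side 0.03 -60:40.0 -55:40.3 -50:39.6 -45:39.9 -40:39.3 -35:39.9 -30:39.4 -25:39.8 -20:39.9 -15:43.8 -10:47.1 -5:46.0 -0:45.0 5:42.9 10:41.8 15:40.6 20:39.7 25:39.5 30:39.2 35:40.9 40:39.2 45:40.1 50:40.6 55:39.2 60:41.3 65:47.3 70:47.6 75:47.5 80:48.2
```

View pics/side7.png

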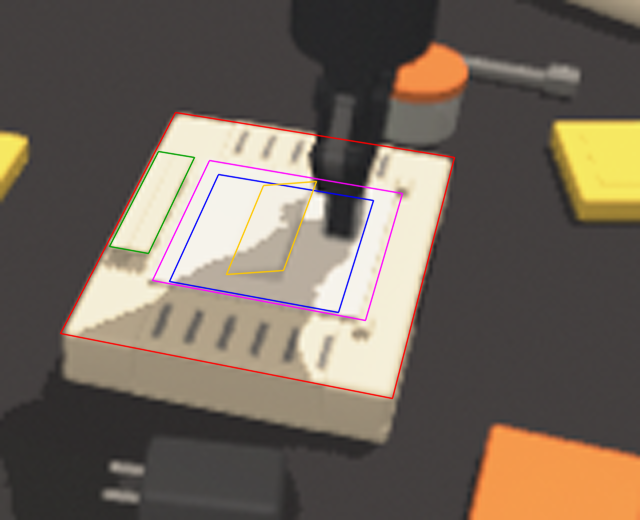

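View pics/scene7.png

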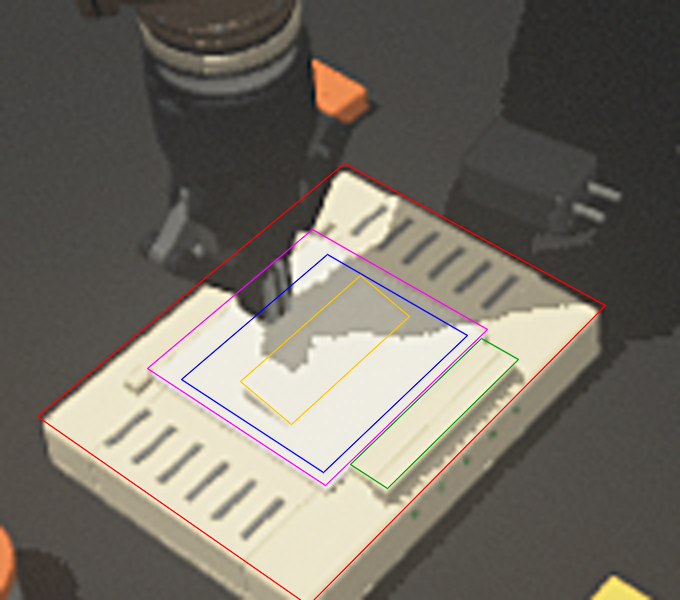

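The cover is flat at 39–40 mm along its whole length. Its edge is just short of the lip, and the fingertip is behind the step. Next: lower 3 mm and push forward slowly.

>>> {"method": "play_rows", "body": {"steps": [{"claw":0,"tx":0,"ty":0.3,"tz":0,"ax":0,"ay":0,"az":0},{"claw":0,"tx":-0.5,"ty":0.3,"tz":0,"ax":0,"ay":0,"az":0},{"claw":0,"tx":-1.0,"ty":0.3,"tz":0,"ax":0,"ay":0,"az":0},{"claw":0,"tx":-1.25,"ty":0.3,"tz":0,"ax":0,"ay":0,"az":0},{"claw":0,"tx":-1.5,"ty":0.3,"tz":0,"ax":0,"ay":0,"az":0},{"claw":0,"tx":-1.75,"ty":0.3,"tz":0,"ax":0,"ay":0,"az":0},{"claw":0,"tx":-2.0,"ty":0.3,"tz":0,"ax":0,"ay":0,"az":0},{"claw":0,"tx":-2.0,"ty":0.3,"tz":0,"ax":0,"ay":0,"az":0}]}}

```text
time: 7.55
eef_pos: [0.5542, -0.0873, 0.046]
tcp_rot: [0.13, -0.695, 0.695, -0.13]
contact_force: [0.2, -0.4, 0.3]
opening: -0.0
```

```bash
python3 prof.py 8 0 0.005
```

```text
router-frame tcp [-0.0208 -0.0005  0.046 ] [ 0.22 -0.37  0.29] 7.55
scene -0.04 -60:34.8 -55:38.7 -50:39.0 -45:38.7 -40:39.4 -35:38.6 -30:39.2 -25:38.8 -20:38.7 -15:40.9 -10:47.7 -5:47.8 -0:46.1 5:43.9 10:42.5 15:41.2 20:38.9 25:38.7 30:39.1 35:38.8 40:38.1 45:38.6 50:38.9 55:38.4 60:47.1 65:47.3 70:47.0 75:47.1 80:45.0
scene 0.03 -40:38.8 -35:39.3 -30:38.7 -25:38.5 -20:39.4 -10:48.6 -5:47.1 -0:45.6 5:44.5 10:43.2 15:40.2 20:38.8 25:38.8 30:38.8 35:38.5 40:39.5 45:38.6 50:38.9 55:38.4 60:47.9 65:48.6 70:47.2 75:46.5 80:45.0
side -0.04 -60:35.7 -55:40.0 -50:39.6 -45:39.8 -40:40.7 -35:40.2 -30:39.6 -0:46.9 5:44.9 10:44.2 15:42.5 20:40.8 25:39.5 30:39.9 35:40.4 40:40.1 45:40.0 50:39.9 55:39.0 60:46.7 65:48.7 70:48.2 75:48.4 80:48.8
side 0.03 -60:35.3 -55:39.7 -50:39.0 -45:39.4 -40:39.0 -35:40.5 -30:40.7 -25:40.1 -20:39.8 -15:39.9 -10:42.4 -5:48.0 -0:46.5 5:44.5 10:44.1 15:42.1 20:40.0 25:40.0 30:39.7 35:39.8 40:40.0 45:40.4 50:39.7 55:40.3 60:43.7 65:47.6 70:48.3 75:47.7 80:48.6
```

View pics/scene8.png

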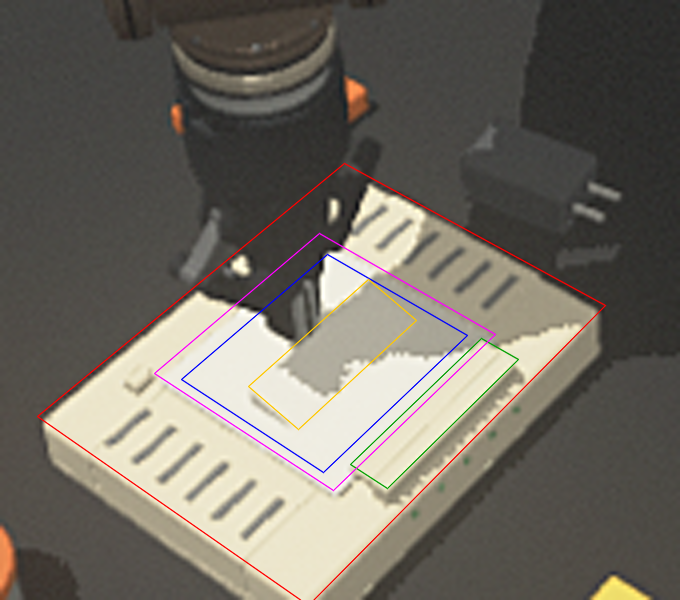

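The cover is moving: the step has gone about 5 mm, it is still flat, and the edge is starting under the lip. Continuing with the tip 2 mm lower.

>>> {"method": "play_rows", "body": {"steps": [{"claw":0,"tx":-0.1,"ty":0.2,"tz":0,"ax":0,"ay":0,"az":0},{"claw":0,"tx":-0.3,"ty":0.2,"tz":0,"ax":0,"ay":0,"az":0},{"claw":0,"tx":-0.5,"ty":0.2,"tz":0,"ax":0,"ay":0,"az":0},{"claw":0,"tx":-0.7,"ty":0.2,"tz":0,"ax":0,"ay":0,"az":0},{"claw":0,"tx":-0.9,"ty":0.2,"tz":0,"ax":0,"ay":0,"az":0},{"claw":0,"tx":-1.0,"ty":0.2,"tz":0,"ax":0,"ay":0,"az":0},{"claw":0,"tx":-1.0,"ty":0.2,"tz":0,"ax":0,"ay":0,"az":0}]}}

```text
time: 8.23
eef_pos: [0.563, -0.0836, 0.0435]
tcp_rot: [-0.13, 0.695, -0.695, 0.13]
contact_force: [-2.1, -1.9, -1.3]
opening: -0.001
```

```bash
python3 prof.py 9 0 0.016
```

```text
router-frame tcp [-0.0112 -0.0003  0.0435] [-2.09 -1.87 -1.3 ] 8.2333
scene -0.04 -60:34.2 -55:33.9 -50:36.3 -45:38.5 -40:38.8 -35:38.7 -30:38.5 -25:38.8 -20:39.2 -15:38.6 -10:39.0 -0:48.2 5:47.3 10:45.8 15:44.1 20:42.6 25:41.0 30:39.9 35:39.0 40:39.2 45:38.3 50:38.8 55:38.9 60:47.0 65:47.7 70:46.6 75:47.6 80:46.0
scene 0.03 -25:38.6 -20:38.7 -15:40.0 -10:38.6 -0:48.2 5:47.4 10:44.9 15:43.8 20:42.5 25:41.1 30:38.7 35:38.2 40:38.7 45:38.6 50:38.4 55:39.9 60:47.0 65:47.8 70:47.4 75:47.7 80:47.1
side -0.04 -60:36.3 -55:36.3 -50:35.5 -45:39.7 -40:39.8 -35:40.4 -30:40.0 -25:39.8 -20:40.1 10:46.4 15:45.1 20:43.2 25:41.9 30:40.4 35:39.8 40:39.7 45:39.4 50:39.5 55:39.2 60:41.8 65:48.2 70:48.3 75:48.3 80:47.8
side 0.03 -60:35.6 -55:35.6 -50:34.2 -45:40.3 -40:39.8 -35:39.9 -30:40.0 -25:40.0 -20:39.3 -15:39.6 -10:39.5 -5:40.0 -0:43.4 5:47.7 10:46.1 15:44.2 20:42.9 25:41.9 30:40.6 35:40.5 40:39.7 45:40.1 50:40.3 55:39.9 60:40.7 65:48.2 70:47.9 75:48.0 80:48.4
```

View pics/scene9.png

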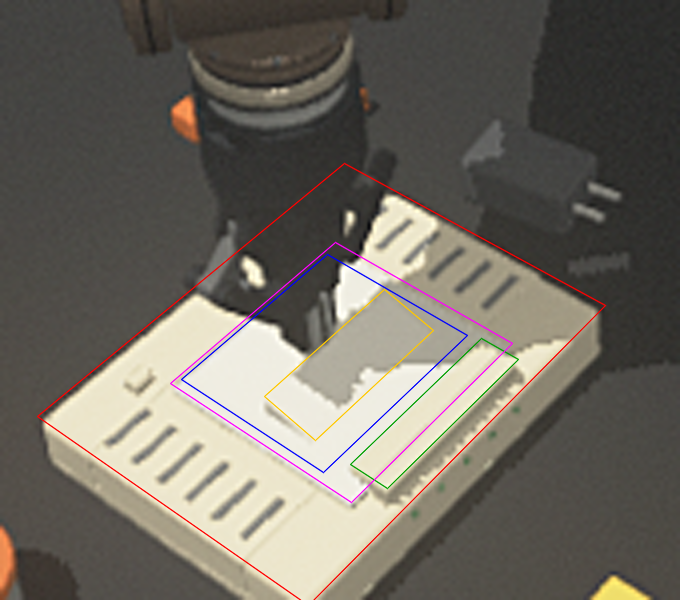

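Nearly home, with the step at about 15–16 mm. I'll push 1 mm at a time until the force rises at the end stop.

>>> {"method": "play_rows", "body": {"steps": [{"claw":0,"tx":-0.05,"ty":0,"tz":0,"ax":0,"ay":0,"az":0},{"claw":0,"tx":-0.1,"ty":0,"tz":0,"ax":0,"ay":0,"az":0},{"claw":0,"tx":-0.1,"ty":0,"tz":0,"ax":0,"ay":0,"az":0},{"claw":0,"tx":-0.1,"ty":0,"tz":0,"ax":0,"ay":0,"az":0}]}}

```text
time: 8.67
eef_pos: [0.5631, -0.0835, 0.0434]
tcp_rot: [-0.131, 0.695, -0.695, 0.129]
contact_force: [-5.1, -2.7, 0.2]
opening: -0.001
```

>>> {"method": "play_rows", "body": {"steps": [{"claw":0,"tx":-0.05,"ty":0,"tz":0,"ax":0,"ay":0,"az":0},{"claw":0,"tx":-0.1,"ty":0,"tz":0,"ax":0,"ay":0,"az":0},{"claw":0,"tx":-0.1,"ty":0,"tz":0,"ax":0,"ay":0,"az":0},{"claw":0,"tx":-0.1,"ty":0,"tz":0,"ax":0,"ay":0,"az":0}]}}

```text
time: 9.0
eef_pos: [0.5631, -0.0835, 0.0434]
tcp_rot: [-0.132, 0.695, -0.695, 0.128]
contact_force: [-7.1, -3.2, 1.8]
opening: -0.003
```

The force climbs to 8 N with no motion, so the cover is at the end stop. Next: back off, lift clear and check.

>>> {"method": "play_rows", "body": {"steps": [{"claw":0,"tx":0.6,"ty":0,"tz":0,"ax":0,"ay":0,"az":0},{"claw":0,"tx":1.2,"ty":0,"tz":0,"ax":0,"ay":0,"az":0},{"claw":0,"tx":1.2,"ty":-2,"tz":0,"ax":0,"ay":0,"az":0},{"claw":0,"tx":1.2,"ty":-5,"tz":0,"ax":0,"ay":0,"az":0},{"claw":0,"tx":3,"ty":-8,"tz":2,"ax":0,"ay":0,"az":0},{"claw":0,"tx":6,"ty":-11,"tz":5,"ax":0,"ay":0,"az":0},{"claw":0,"tx":8,"ty":-14,"tz":8,"ax":0,"ay":0,"az":0},{"claw":0,"tx":8,"ty":-14,"tz":11,"ax":0,"ay":0,"az":0},{"claw":0,"tx":8,"ty":-14,"tz":14,"ax":0,"ay":0,"az":0},{"claw":0,"tx":8,"ty":-14,"tz":14,"ax":0,"ay":0,"az":0}]}}

```text
time: 9.83
eef_pos: [0.5432, -0.2481, 0.1869]
tcp_rot: [0.126, -0.693, 0.698, -0.131]
contact_force: [-1.1, 0.6, -0.1]
opening: -0.002
```

```bash
python3 prof.py 10 0 0.016
python3 - <<'E'
from h import *
for n in ("scene","side"):
    p,_=cams.read_camera(n); cv2.imwrite(f"pics/{n}full.png",p)
E
```

```text
router-frame tcp [-0.0891 -0.1465  0.1869] [-1.13  0.63 -0.05] 9.8333
scene -0.04 -60:35.7 -55:34.1 -50:36.0 -45:38.9 -40:38.7 -35:39.6 -30:39.2 -25:39.0 -20:39.4 -15:38.7 -10:38.9 -0:47.7 5:47.6 10:46.0 15:44.0 20:42.3 25:41.0 30:39.6 35:38.9 40:38.7 45:38.4 50:39.3 55:39.5 60:46.9 65:47.5 70:47.9 75:47.3 80:47.2
scene 0.03 -60:35.2 -55:34.2 -50:37.0 -45:39.5 -40:39.5 -35:38.8 -30:38.6 -25:38.6 -20:38.9 -15:38.7 -10:39.2 -0:47.9 5:46.3 10:45.3 15:43.9 20:42.2 25:40.6 30:39.8 35:38.8 40:38.2 45:39.3 50:39.1 55:39.2 60:46.9 65:46.9 70:47.7 75:47.6 80:45.8
side -0.04 -60:35.8 -55:35.5 -50:34.8 -45:39.8 -40:39.9 -35:39.7 -30:39.6 -25:40.0 -20:39.8 -15:40.0 -10:39.6 -5:39.7 -0:44.7 5:47.9 10:47.2 15:45.0 20:43.3 25:42.5 30:40.0 35:40.5 40:39.6 45:40.7 50:40.2 55:39.6 60:41.7 65:48.9 70:48.6 75:47.6 80:49.0
side 0.03 -60:35.8 -55:36.1 -50:34.4 -45:39.9 -40:39.5 -35:39.3 -30:40.1 -25:40.0 -20:39.8 -15:40.0 -10:40.0 -5:40.1 -0:45.2 5:46.0 10:46.3 15:44.6 20:42.9 25:41.6 30:40.5 35:40.5 40:39.9 45:39.8 50:40.2 55:40.6 60:42.7 65:48.5 70:48.3 75:48.1 80:48.1
```

View pics/scene10.png

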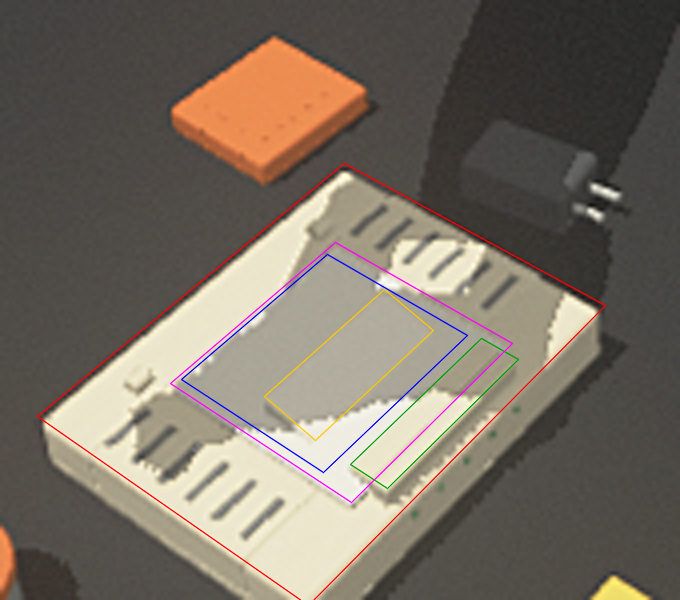

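View pics/side10.png

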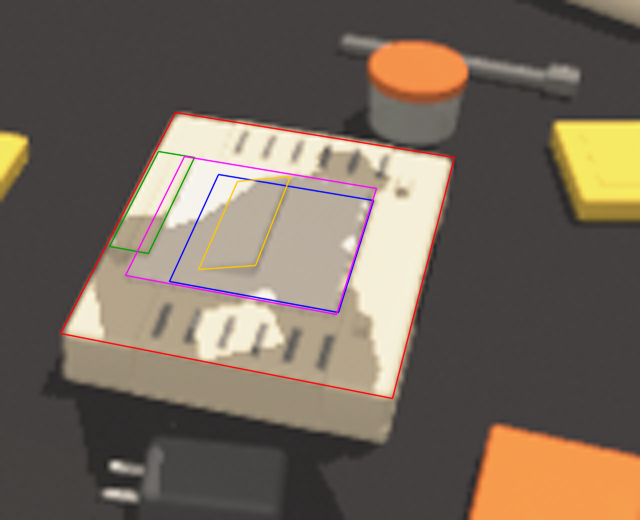

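View pics/scenefull.png

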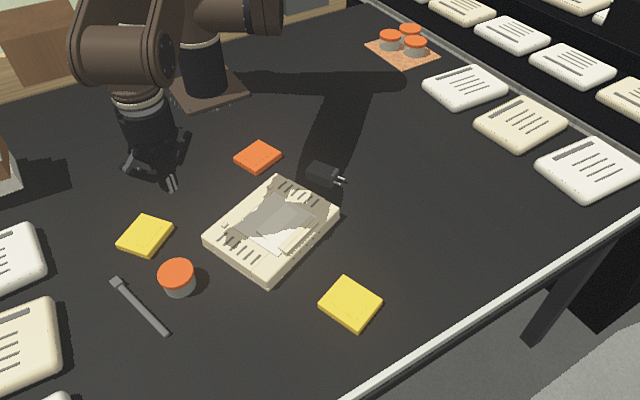

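The cover matches the tuck = 16 mm overlay in both views. Its hinge-side edge is at about x = -50 mm, the step face is at about 0, and the surface is level at 39–40 mm up to the lip. The bystanders have not moved and the arm is clear.

Run:
```python
from plant import ctrl
print(ctrl.sign_off())
```

```text
the job is handed in; nothing more can be done
None
```

The cover is folded flat over the battery and pushed fully home beneath the lip. I handed the job in at about 10 s with the arm clear.

- **Fold:** I pushed the cover over from the robot's side with the shut fingertips, following its arc. I then pressed it flat at about 5 N. It measured level at 39–40 mm from end to end, against an expected 40.
- **Slide:** I lifted, went behind the thumb step, and pushed it along until it stopped moving. At the end stop the force rose from about 3 N to 8 N with no further motion.
- **Final check, arm clear:** Both cameras match the fully-out (16 mm) position:
  - The step face is at about 0 mm and the cover's hinge-side edge at about -50 mm in the router frame.
  - The cover is level right up to the lip.
  - The adapter, tub and antenna look unmoved.
- **Limits of the checks:** The two cameras disagreed by about 1 mm in height, within calibration. The tucked edge and the battery are hidden now, so I inferred both from the step position, the end stop and the level cover. The forces quoted are readings at the end of each move.

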